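Sort the ratchet clamps after gluing stretcher bars

ROBOT

A 7-joint arm with a two-finger parallel gripper is mounted at the origin on the work surface. World frame = base frame: x ahead of the robot, y to its left, z up, the work surface at z = 0. Lengths are in m, angles in rad, forces in N, time in s.
With the tool pointing down it reaches from about 0.35 to 0.9 m from the base axis. Payload 19.9 kg.
Tool frame: the origin (TCP) lies at the very end of the fingers, on their centre line; the grasp point (between the pads) lies bot.grip_point_offset behind it (bot.grip_point_offset is the distance from the TCP to the grasp point, in m); z points along the fingers, y is the line along which they close (so a half turn about z gives the same grasp; the last joint's range is limited). The gripper opens to 94 mm and grips with 3 to 60 N. Pads are 16 mm wide; open, the fingers measure 119 mm over their backs; the gripper's body (75 mm by 177 mm) begins 78 mm behind the grasp point.
Start: joints at [-1.369, 0.417, -0.01, 1.614, 0.005, 1.111, -0.053], TCP at [0.151, 0.606, 0.18] pointing down, gripper open.
Joint ranges: [-2.81, 2.81], [-0.39, 2.02], [-1.27, 1.25], [0.06, 2.57], [-1.19, 4.33], [0.19, 2], [-2.82, 2.82]. Speed limits (rad/s): [1.89, 1.89, 2.39, 2.39, 3.01, 3.01, 3.01].

INTERFACE

Orientations are given as [roll, pitch, yaw] about the fixed x, y, z axes, in that order (R = Rz(yaw) Ry(pitch) Rx(roll)).
In Python, from cell import observe, cams, ticket, bot gives the robot as it stands.
- The arm moves only by the tool step_arm, never from a script. Its arguments are lists of equal length, an entry for each row: "rotation": the turn, a rotation vector about the tool's x, y, z in degrees, a list of three; "translation": the shift along the tool's x, y, z in mm, a list of three; "fingers": the closure, from -1 (fully open) to 1 (shut). A call has 1 to 10 rows; each row is the pose to reach, as a shift and turn from the pose commanded when the call began, along the tool's axes at that moment; what a row does not reach only later rows make up. A row lasts 1/10 s, in which the tool goes at most 50 mm and 8.59 degrees, less where a joint would pass 70% of its speed; a pose out of reach is approached as far as the arm can. A call with a gripper value outside its range is refused whole. The fingers move at their own pace and stop on an object; "grip_force" is the grip in N (left out, the last holds). Time passes only in rows, so rows that repeat a pose let the fingers close. It gives the time, the measured TCP pose, the force, the opening and the grip force at its end, in the units of the state.
- observe(): the state, without advancing time (a new reading comes with each control period).
- cams.get_image(name): name is "side" or "top" or "wrist"; returns the picture (384x512x3 uint8, red, green, blue); there is no depth.
- cams.camera_model(name): a dict with "intrinsics" (3x3 intrinsics, pixels), "rvec" (rotation vector, rad) and "tvec" (3), from world to camera coordinates, as OpenCV has them. Camera axes: x right, y down, z forward; pixel columns grow to the right and rows downward; lengths in m; the calibration is good to about 2 mm. A picture is of the moment at which its call begins: read the wrist's pose just before it. camera_model takes no time and is no camera call; for the wrist camera it gives the pose at the moment of the call.
- ticket.job_done(): hands the job in; it is judged then, once.
The state is a dict: "t": time; "joint_pos": joint angles; "qvel": joint speeds; "tau": joint torques, N m; "tcp_pos": TCP position; "eef_rot": TCP orientation; "contact_force": force on the tool from outside, world axes, zero at the start; "moment": the same for the moment, N m; "finger_gap": finger opening in m; "gripper_force": force on a finger pad.
Only numpy, scipy, OpenCV 4.12 (cv2) and the standard library are available. Lean on these libraries where they do the work, as an engineer would, in place of code of your own. Each camera call takes 0.05 s, during which the arm holds its last target. There are 200 camera calls.

TASK

Two ratchet clamps lie free on the painting table. Lay the one whose jaws are ratcheted shut in the middle of the dark wooden tray and the one whose jaws stand open in the middle of the white tray, both flat, leaving the shut jaws shut and the open jaws open. The clamp that still holds two glued pieces of wood is not part of the job.

Things in the scene. Friction and masses are not known exactly. Their poses are not given: they have to be found in the camera images.
- shut_clamp: Clamp ratcheted shut (jaws touch, handles side by side): flat blue scissor-type clamp, orange pads, 12 mm thick, 0.15-0.23 kg. Origin: pivot axis, underside; x along the jaws (tips at 62 mm), ring handles to -82 mm, z up. Round steel hub, yellow dot on top, on the pivot: 24 mm wide, top at 38 mm, free all round above 12 mm: grip it there from above, any yaw. Nothing is over 85 mm from the pivot; balanced.
- open_clamp: Open clamp (jaws gape 25 to 35 mm, handles spread): flat blue scissor-type clamp, orange pads, 12 mm thick, 0.15-0.23 kg. Origin: pivot axis, underside; x along the jaws (tips at 62 mm), ring handles to -82 mm, z up. Round steel hub, yellow dot on top, on the pivot: 24 mm wide, top at 38 mm, free all round above 12 mm: grip it there from above, any yaw. Nothing is over 85 mm from the pivot; balanced.
- wood_tray: Low square tray of dark wood, for shut clamps: fixed, 202 x 202 mm outside, 18 mm high, walls and floor 6 mm thick, inside 190 x 190 mm; a clamp fits at any yaw with its hub at the centre. Origin: centre of the underside (on the table), x and y along its sides, z up.
- white_tray: Low square tray of white plastic, for open clamps: fixed, 202 x 202 mm outside, 18 mm high, walls and floor 6 mm thick, inside 190 x 190 mm; a clamp fits at any yaw with its hub at the centre. Origin: centre of the underside (on the table), x and y along its sides, z up.
- shut_clamp_arm (a joint): how far the jaws of the shut clamp are open, rad: 0 is ratcheted shut, 0.6 is wide open. The hinge is stiff (0.4 N m) and stays where it is. It starts at 0.
- open_clamp_arm (a joint): how far the jaws of the open clamp are open, rad: 0 is ratcheted shut, 0.6 is wide open. The hinge is stiff (0.4 N m) and stays where it is. It starts between 0.4 and 0.6.
Not all that is in view belongs to the job. Leave any red look-alike of the open_clamp alone. Leave any red or turquoise look-alike of the shut_clamp alone.

How it is judged:
By the outcome, as a careful person would: the job done as asked, in the order asked, and still so for the second after the job is handed in, with the robot touching nothing.
It also fails if it takes over 58 s, if anything falls off the work surface, if the arm or the gripper's body presses on something with over 40 N, if the wrist force passes 120 N, or if a joint passes its speed limit or range.

## Working session

There is one attempt and no reset: what is moved stays moved. The work goes in short steps, Python scripts to look and compute and a tool call to move; the robot and the scene stay as the last step left them, time stands still between calls to the robot, and variables do not carry over. Pictures are saved under pics/ and viewed, at most 10 in all, crops included, and the job is handed in when it is done.

Besides the shell and the picture viewer there is one more tool, called after "Request:" as name(argument=value, ...), one argument or row to a line, values as JSON. step_arm: Moves the arm, as the interface text tells. Its arguments: {"type":"object","properties":{"rotation":{"type":"array"},"translation":{"type":"array"},"fingers":{"type":"array"},"grip_force":{"type":"number"}},"required":["rotation","translation","fingers"]}

```bash
mkdir -p pics
cat > h.py <<'E'
import numpy as np, cv2
from cell import observe, cams, ticket, bot
def ray(name,u,v,z,m=None):
    m=m or cams.camera_model(name)
    K=np.array(m["intrinsics"]);R=cv2.Rodrigues(np.array(m["rvec"],float))[0];t=np.array(m["tvec"],float).ravel()
    d=R.T@np.linalg.inv(K)@np.array([u,v,1.]);c=-R.T@t
    return c+d*(z-c[2])/d[2]
E
python3 - <<'E'
from h import *
for n in("top","side"):
    im=cams.get_image(n);cv2.imwrite(f"pics/{n}0.png",im[:,:,::-1])
    hsv=cv2.cvtColor(im,cv2.COLOR_RGB2HSV)
    m=cv2.inRange(hsv,(22,120,120),(35,255,255))
    k,_,st,c=cv2.connectedComponentsWithStats(m)
    for i in range(1,k):
        if st[i,4]>4: print(n,c[i].round(1),st[i,4],ray(n,*c[i],.038).round(3))
s=observe();print(s["tcp_pos"],s["eef_rot"],s["t"],s["contact_force"],bot.grip_point_offset)
a=cv2.imread("pics/top0.png");b=cv2.imread("pics/side0.png")
E
```

```text
top [162.3  69. ] 66 [0.848 0.253 0.038]
top [239.8 123.5] 18 [0.669 0.005 0.038]
top [281.5 191.2] 20 [ 0.459 -0.122  0.038]
top [207.5 193. ] 22 [0.451 0.098 0.038]
top [157.1 230.8] 21 [0.337 0.242 0.038]
top [314.1 253.1] 22 [ 0.277 -0.217  0.038]
top [403.9 257.9] 22 [ 0.265 -0.477  0.038]
side [343.8 128.8] 13 [0.841 0.216 0.038]
side [201.7 134.8] 11 [0.336 0.241 0.038]
side [238.  158.3] 14 [0.45  0.097 0.038]
side [310.  171.5] 16 [0.668 0.005 0.038]
side [248.2 206.9] 19 [ 0.457 -0.123  0.038]
side [183.7 239. ] 24 [ 0.275 -0.218  0.038]
side [177.8 333.1] 41 [ 0.263 -0.477  0.038]
[0.15080912 0.60617709 0.17969772] [-3.14052967e+00  8.70069215e-05  2.89777295e+00] 0.1 [-0.31451261 -0.60402927 -0.76198511] 0.0188
```

View pics/top0.png

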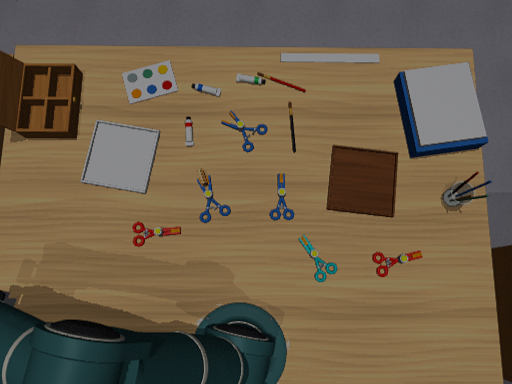

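View pics/side0.png

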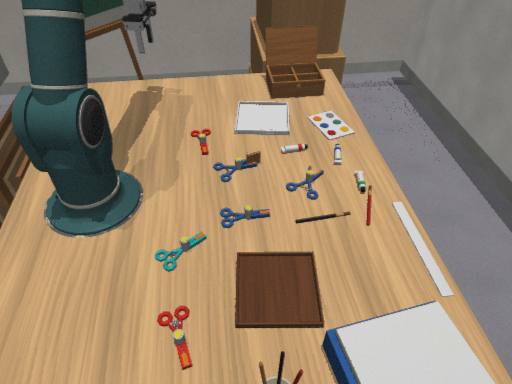

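The pictures show three blue clamps. In the top view:
- (281,191): jaws together, handles side by side, so this fits shut_clamp.
- (240,123): jaws gaping, handles spread, so this fits open_clamp.
- (207,193): holds a brown wood block, so it isn't part of the job.

The red (157,231) and (404,258) and turquoise (314,253) clamps are look-alikes. I'll confirm this in one enlarged crop and measure the trays.

Run:
```python
from h import *
a=cv2.imread("pics/top0.png")
cv2.imwrite("pics/crop.png",cv2.resize(a[100:230,185:310],None,fx=4.5,fy=4.5,interpolation=cv2.INTER_CUBIC))
hsv=cv2.cvtColor(a,cv2.COLOR_BGR2HSV)
for nm,mask,box in(("white",cv2.inRange(hsv,(0,0,120),(179,50,255)),(70,110,170,205)),("wood",cv2.inRange(hsv,(0,0,0),(179,255,110)),(315,135,410,230))):
    x0,y0,x1,y1=box;m=np.zeros_like(mask);m[y0:y1,x0:x1]=mask[y0:y1,x0:x1]
    c=max(cv2.findContours(m,0,2)[0],key=cv2.contourArea)
    r=cv2.minAreaRect(c);P=np.array([ray("top",*p,.018) for p in cv2.boxPoints(r)])
    print(nm,r,P.round(3).tolist(),P.mean(0).round(3),[np.linalg.norm(P[i]-P[i-1]).round(3) for i in range(4)])
print(observe()["joint_pos"])
```

```text
white ((119.00334930419922, 155.14764404296875), (68.1817855834961, 64.01093292236328), 10.007980346679688) [[0.49, 0.488, 0.018], [0.691, 0.471, 0.018], [0.654, 0.26, 0.018], [0.455, 0.283, 0.018]] [0.572 0.375 0.018] [np.float64(0.209), np.float64(0.202), np.float64(0.215), np.float64(0.201)]
wood ((362.7743835449219, 180.53048706054688), (69.24057006835938, 66.25892639160156), 6.340191841125488) [[0.407, -0.253, 0.018], [0.613, -0.28, 0.018], [0.59, -0.491, 0.018], [0.386, -0.458, 0.018]] [ 0.499 -0.37   0.018] [np.float64(0.206), np.float64(0.207), np.float64(0.213), np.float64(0.207)]
[-1.36848129  0.4179225  -0.0103024   1.61407832  0.00470321  1.11068197
 -0.05301343]
```

View pics/crop.png

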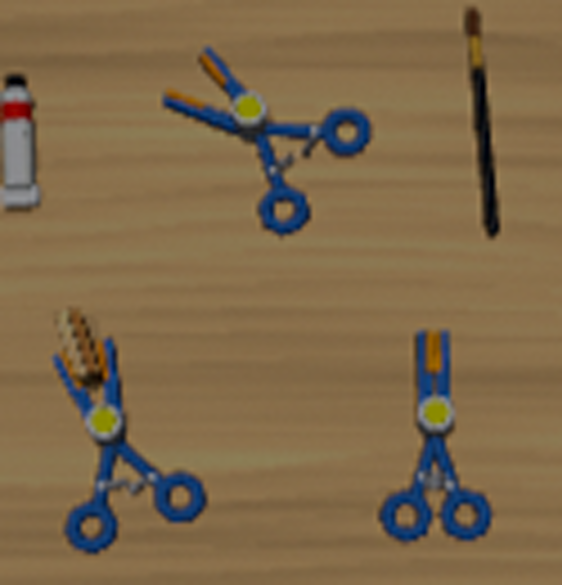

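The crop confirms it: top right is the open clamp with empty jaws, bottom right is shut, and bottom left holds wood. I'm going above the shut clamp at top (281,191), world (0.458,-0.122).

Request:
step_arm(
  rotation=[
    [0,0,0],
    [0,0,0],
    [0,0,0],
    [0,0,0],
    [0,0,0],
    [0,0,0],
    [0,0,0],
    [0,0,0],
    [0,0,0],
    [0,0,0],
  ],
  translation=[
    [-30,-40,0],
    [-60,-80,0],
    [-90,-120,0],
    [-120,-160,0],
    [-150,-200,0],
    [-180,-240,0],
    [-210,-280,0],
    [-240,-320,0],
    [-270,-360,0],
    [-300,-400,0],
  ],
  fingers=[-1,-1,-1,-1,-1,-1,-1,-1,-1,-1],
  grip_force=30,
)

```text
t: 1.1
tcp_pos: [0.3456, 0.1439, 0.1804]
eef_rot: [3.141, 0.0, 2.898]
contact_force: [1.9, 0.9, 0.6]
finger_gap: 0.0941
gripper_force: 0.0
```

Request:
step_arm(
  rotation=[
    [0,0,0],
    [0,0,0],
    [0,0,0],
    [0,0,0],
    [0,0,0],
    [0,0,0],
    [0,0,0],
    [0,0,0],
    [0,0,0],
  ],
  translation=[
    [-30,-40,0],
    [-60,-80,0],
    [-90,-120,0],
    [-120,-160,0],
    [-150,-200,0],
    [-173,-232,0],
    [-173,-232,0],
    [-173,-232,0],
    [-173,-232,0],
  ],
  fingers=[-1,-1,-1,-1,-1,-1,-1,-1,-1],
)

```text
t: 2.0
tcp_pos: [0.457, -0.1199, 0.1801]
eef_rot: [3.141, -0.001, 2.899]
contact_force: [-0.1, -0.1, -0.2]
finger_gap: 0.0942
gripper_force: 0.0
```

```bash
cat > w.py <<'E'
from h import *
import sys
def hubs(z,name="wrist",save=None):
    s=observe();m=cams.camera_model(name);im=cams.get_image(name)
    if save: cv2.imwrite(save,im[:,:,::-1])
    hsv=cv2.cvtColor(im,cv2.COLOR_RGB2HSV);k,_,st,c=cv2.connectedComponentsWithStats(cv2.inRange(hsv,(22,120,110),(35,255,255)))
    yaw=s["eef_rot"][2];p=s["tcp_pos"]
    for i in range(1,k):
        if st[i,4]>40:
            w=ray(name,*c[i],z,m);d=w-p
            print(c[i].round(),st[i],w.round(4),"tool mm",(1e3*np.array([np.cos(yaw)*d[0]+np.sin(yaw)*d[1],np.sin(yaw)*d[0]-np.cos(yaw)*d[1]])).round(1))
    print(s["t"],p,s["eef_rot"])
hubs(float(sys.argv[1]),save=sys.argv[2])
E
python3 w.py .038 pics/w1.png
```

```text
[127.  39.] [120  31  15  16 171] [ 0.2755 -0.2165  0.038 ] tool mm [ 153.  -137.3]
[434. 127.] [428 121  13  13 137] [0.4501 0.0993 0.038 ] tool mm [ 59.3 211.2]
[253. 177.] [247 172  12  12 108] [ 0.4579 -0.1214  0.038 ] tool mm [-1.3 -1.2]
2.0 [ 0.45695457 -0.11994425  0.18007793] [ 3.14132632e+00 -6.57361419e-04  2.89891749e+00]
```

View pics/w1.png

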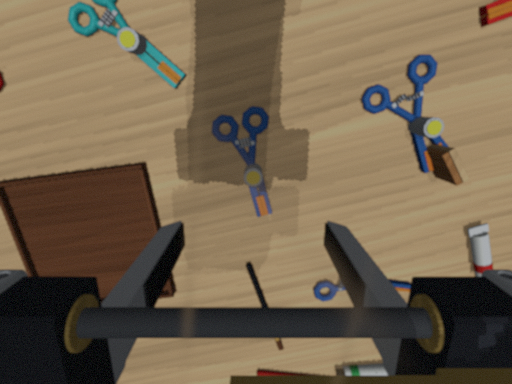

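The wrist view shows the shut clamp at (253,177), within 2 mm of the tool axis. I'm descending and gripping the hub.

Request:
step_arm(
  rotation=[
    [0,0,0],
    [0,0,0],
    [0,0,0],
    [0,0,0],
    [0,0,0],
    [0,0,0],
    [0,0,0],
    [0,0,0],
  ],
  translation=[
    [-1,-1,35],
    [-1,-1,70],
    [-1,-1,105],
    [-1,-1,130],
    [-1,-1,148],
    [-1,-1,158],
    [-1,-1,162],
    [-1,-1,162],
  ],
  fingers=[-1,-1,-1,-1,-1,-1,-1,-1],
)

```text
t: 2.85
tcp_pos: [0.4582, -0.1219, 0.0186]
eef_rot: [3.141, 0.0, 2.898]
contact_force: [-0.2, 0.2, 0.8]
finger_gap: 0.0939
gripper_force: 0.0
```

Request:
step_arm(
  rotation=[
    [0,0,0],
    [0,0,0],
    [0,0,0],
    [0,0,0],
    [0,0,0],
    [0,0,0],
    [0,0,0],
    [0,0,0],
    [0,0,0],
    [0,0,0],
  ],
  translation=[
    [0,0,0],
    [0,0,0],
    [0,0,0],
    [0,0,0],
    [0,0,0],
    [0,0,0],
    [0,0,0],
    [0,0,0],
    [0,0,0],
    [0,0,0],
  ],
  fingers=[0,0.5,1,1,1,1,1,1,1,1],
  grip_force=30,
)

```text
t: 3.85
tcp_pos: [0.4581, -0.1222, 0.0183]
eef_rot: [-3.141, 0.0, 2.898]
contact_force: [0.8, 1.0, -0.4]
finger_gap: 0.0176
gripper_force: 0.0
```

```bash
python3 w.py .038 pics/w2.png; python3 -c "
from h import *
s=observe();print(s['finger_gap'],s['gripper_force'])
cv2.imwrite('pics/s2.png',cv2.resize(cams.get_image('side')[140:290,150:350,::-1],None,fx=4,fy=4))"
```

```text
[255. 231.] [243 220  24  22 403] [ 0.4582 -0.1217  0.038 ] tool mm [-0.   0.5]
3.85 [ 0.45805957 -0.12223835  0.01828571] [-3.14148623e+00  5.46300097e-05  2.89782003e+00]
0.013313640109311709 0.0
```

View pics/s2.png

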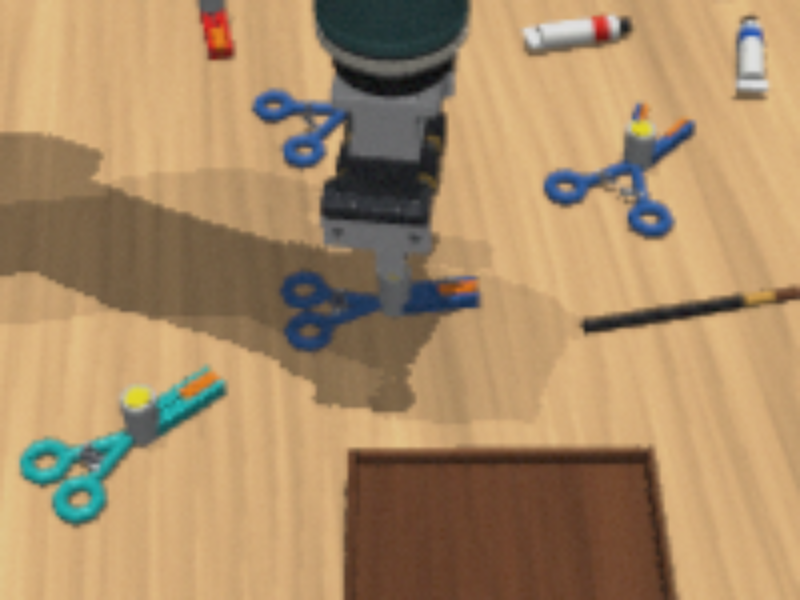

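View pics/w2.png

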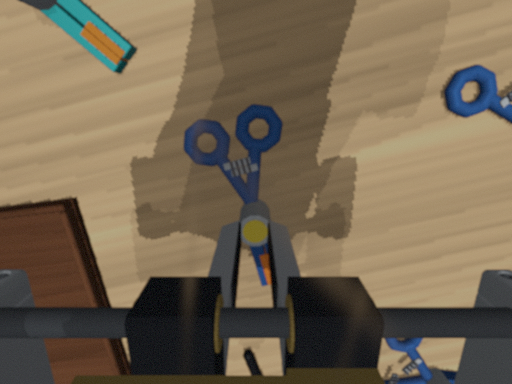

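The wrist view shows the hub at (255,231) between the fingers, which are still closing. I'll give them more time.

Request:
step_arm(
  rotation=[
    [0,0,0],
    [0,0,0],
    [0,0,0],
    [0,0,0],
  ],
  translation=[
    [0,0,0],
    [0,0,0],
    [0,0,0],
    [0,0,0],
  ],
  fingers=[1,1,1,1],
)

```text
t: 4.35
tcp_pos: [0.458, -0.1222, 0.0183]
eef_rot: [-3.141, 0.0, 2.898]
contact_force: [0.2, 0.2, 0.2]
finger_gap: 0.0007
gripper_force: 0.0
```

```bash
python3 w.py .038 pics/w3.png; python3 -c "
from h import *
s=observe();print(s['finger_gap'],s['gripper_force'],s['contact_force'])"
```

```text
4.35 [ 0.45804216 -0.12223419  0.01828535] [-3.14148240e+00  3.78452639e-05  2.89778413e+00]
0.0004527678162493587 0.0 [ 0.51099699 -0.85938546  0.53657917]
```

The fingers closed to zero on nothing. I need to see what happened.

View pics/w3.png

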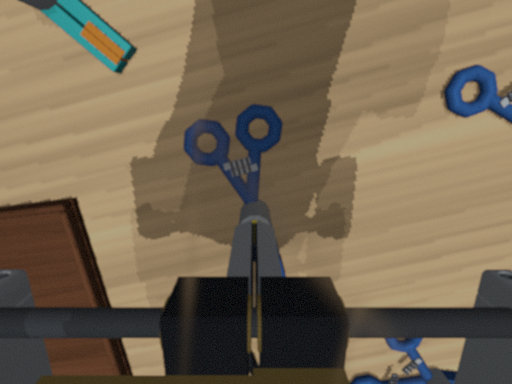

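Run:
```python
from h import *
def pr(n,P):
    m=cams.camera_model(n);return cv2.projectPoints(np.array([P],float),np.array(m["rvec"],float),np.array(m["tvec"],float),np.array(m["intrinsics"]),None)[0].ravel().round(1)
for z in(0,.012,.0183,.038,.05): print(z,"wrist",pr("wrist",(.458,-.122,z)),"side",pr("side",(.458,-.122,z)),"side near finger face",pr("side",(.458,-.142,z)))
im=cams.get_image("side");cv2.imwrite("pics/s3.png",cv2.resize(im[150:240,200:300,::-1],None,fx=6,fy=6))
w=cv2.imread("pics/w3.png")[185:265,205:305];cv2.imwrite("pics/both.png",np.hstack([cv2.resize(w,(400,320)),cv2.resize(im[160:240,200:300,::-1],(400,320))]))
```

```text
0 wrist [254.2 211.5] side [248.4 215.5] side near finger face [249.2 220.6]
0.012 wrist [254.2 216.9] side [248.4 212.7] side near finger face [249.2 217.9]
0.0183 wrist [254.2 220. ] side [248.4 211.3] side near finger face [249.2 216.4]
0.038 wrist [254.2 230.7] side [248.4 206.6] side near finger face [249.2 211.7]
0.05 wrist [254.2 238.3] side [248.4 203.7] side near finger face [249.2 208.8]
```

View pics/both.png

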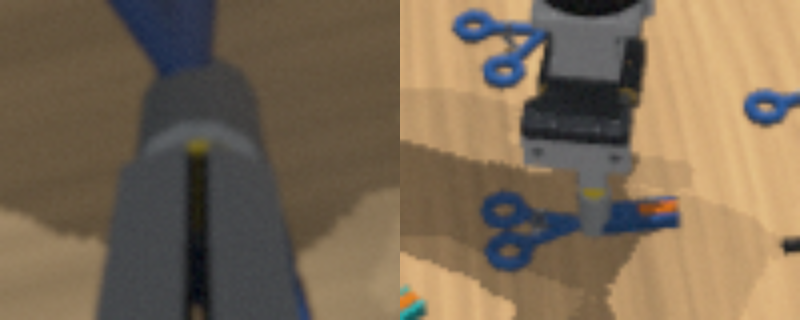

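Left half is the wrist view and right half is the side view. The closed fingers sit inside the hub, with a sliver of the yellow dot showing between and through them. There was no contact force, so the shut clamp's hub didn't stop the fingers, although the pose was right. I'll open and turn square to the clamp, then close lower so the pads also meet the 12 mm body. Closing across shut jaws can't open them.

Request:
step_arm(
  rotation=[
    [0,0,0],
    [0,0,0],
    [0,0,0],
    [0,0,0],
    [0,0,0],
    [0,0,0],
    [0,0,0],
    [0,0,-5],
    [0,0,-10],
    [0,0,-14],
  ],
  translation=[
    [0,0,0],
    [0,0,0],
    [0,0,0],
    [0,0,0],
    [0,0,0],
    [0,0,0],
    [0,0,0],
    [0,0,0],
    [0,0,0],
    [0,0,0],
  ],
  fingers=[-0.4,-0.4,-0.4,-0.4,-0.4,-0.4,-0.4,-0.4,-0.4,-0.4],
)

```text
t: 5.45
tcp_pos: [0.4581, -0.1222, 0.0183]
eef_rot: [-3.141, 0.0, -3.137]
contact_force: [0.3, 0.1, 0.0]
finger_gap: 0.0657
gripper_force: 0.0
```

Request:
step_arm(
  rotation=[
    [0,0,0],
    [0,0,0],
    [0,0,0],
    [0,0,0],
    [0,0,0],
    [0,0,0],
    [0,0,0],
    [0,0,0],
    [0,0,0],
    [0,0,0],
  ],
  translation=[
    [0,0,4],
    [0,0,8],
    [0,0,11],
    [0,0,13],
    [0,0,13],
    [0,0,13],
    [0,0,13],
    [0,0,13],
    [0,0,13],
    [0,0,13],
  ],
  fingers=[-0.4,-0.4,-0.4,-0.4,0.2,0.4,0.6,0.6,0.6,0.6],
  grip_force=20,
)

```text
t: 6.45
tcp_pos: [0.4581, -0.1222, 0.0054]
eef_rot: [-3.142, 0.0, -3.141]
contact_force: [0.5, 1.2, 0.8]
finger_gap: 0.0232
gripper_force: 20.0
```

It stopped at 23 mm with 20 N, so something solid is held. I'm firming the grip and lifting a little.

Request:
step_arm(
  rotation=[
    [0,0,0],
    [0,0,0],
    [0,0,0],
    [0,0,0],
    [0,0,0],
    [0,0,0],
    [0,0,0],
    [0,0,0],
  ],
  translation=[
    [0,0,0],
    [0,0,0],
    [0,0,-3],
    [0,0,-10],
    [0,0,-20],
    [0,0,-40],
    [0,0,-60],
    [0,0,-60],
  ],
  fingers=[1,1,1,1,1,1,1,1],
  grip_force=35,
)

```text
t: 7.25
tcp_pos: [0.4594, -0.1225, 0.0678]
eef_rot: [-3.141, 0.004, -3.141]
contact_force: [-0.1, -0.1, -2.5]
finger_gap: 0.0227
gripper_force: 35.0
```

```bash
python3 w.py .090 pics/w4.png; python3 -c "
from h import *
s=observe();print(s['finger_gap'],s['gripper_force'],s['contact_force'])
a=cams.get_image('side')[130:260,170:330,::-1];cv2.imwrite('pics/b4.png',np.hstack([cv2.resize(cv2.imread('pics/w4.png'),(400,300)),cv2.resize(a,(370,300))]))"
```

```text
[509. 198.] [505 191   7  15  77] [0.4347 0.0466 0.09  ] tool mm [ 24.7 169.1]
[254. 239.] [242 228  25  23 459] [ 0.4645 -0.1223  0.09  ] tool mm [-5.1  0.2]
7.25 [ 0.45944836 -0.12247901  0.06780516] [-3.1414974   0.00383558 -3.1411297 ]
0.02263545291980028 34.99952852725983 [-0.4143988   0.27817459 -1.68757857]
```

View pics/b4.png

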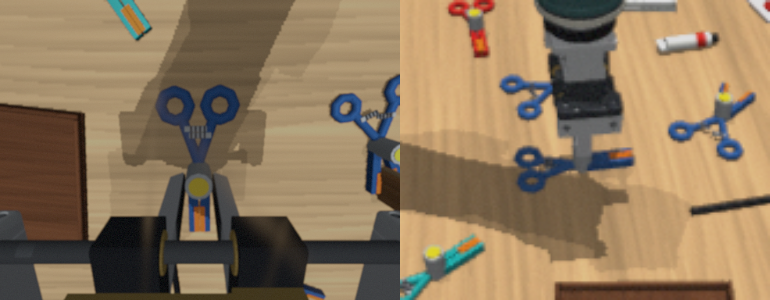

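The clamp is lifted level and still shut. Left half: hub at (198,187) between the fingers. Right half: the clamp hangs clear of the table. Next I'm refining the tray centres from both views.

Run:
```python
from h import *
T={"top":cv2.imread("pics/top0.png"),"side":cv2.imread("pics/side0.png")}
box={("top","white"):(70,110,170,205),("top","wood"):(315,135,410,230),("side","white"):(228,95,298,142),("side","wood"):(228,245,328,333)}
for n in T:
    m=cams.camera_model(n);R=cv2.Rodrigues(np.array(m["rvec"],float))[0];print(n,"cam",(-R.T@np.array(m["tvec"],float).ravel()).round(2))
for (n,k),(x0,y0,x1,y1) in box.items():
    hsv=cv2.cvtColor(T[n],cv2.COLOR_BGR2HSV)
    mk=cv2.inRange(hsv,(0,0,120),(179,50,255)) if k=="white" else cv2.inRange(hsv,(0,0,0),(179,255,110))
    z=np.zeros_like(mk);z[y0:y1,x0:x1]=mk[y0:y1,x0:x1]
    c=cv2.convexHull(max(cv2.findContours(z,0,2)[0],key=cv2.contourArea))
    for e in np.arange(.01,.1,.005):
        q=cv2.approxPolyDP(c,e*cv2.arcLength(c,True),True)
        if len(q)==4: break
    P=np.array([ray(n,*p[0],.018) for p in q.astype(float)])[:,:2]
    print(n,k,P.round(3).tolist(),P.mean(0).round(4),[round(float(np.linalg.norm(P[i]-P[i-1])),3) for i in range(len(P))])
```

```text
top cam [ 0.18 -0.06  1.45]
side cam [ 0.37 -0.87  0.84]
top white [[0.684, 0.455], [0.653, 0.26], [0.46, 0.292], [0.492, 0.488]] [0.572  0.3737] [0.195, 0.197, 0.196, 0.199]
top wood [[0.585, -0.482], [0.387, -0.454], [0.409, -0.257], [0.609, -0.279]] [ 0.4977 -0.3679] [0.204, 0.2, 0.198, 0.201]
side white [[0.681, 0.45], [0.647, 0.255], [0.456, 0.284], [0.487, 0.481]] [0.5678 0.3675] [0.197, 0.198, 0.193, 0.2]
side wood [[0.607, -0.286], [0.581, -0.491], [0.387, -0.468], [0.411, -0.266]] [ 0.4964 -0.3776] [0.197, 0.207, 0.195, 0.204]
```

Request:
step_arm(
  rotation=[
    [0,0,0],
    [0,0,0],
    [0,0,0],
    [0,0,0],
    [0,0,0],
    [0,0,0],
    [0,0,0],
    [0,0,0],
    [0,0,0],
    [0,0,0],
  ],
  translation=[
    [-4,-25,0],
    [-9,-60,0],
    [-15,-95,0],
    [-21,-130,0],
    [-27,-165,0],
    [-33,-200,0],
    [-37,-230,0],
    [-40,-245,0],
    [-40,-251,0],
    [-40,-251,0],
  ],
  fingers=[1,1,1,1,1,1,1,1,1,1],
)

```text
t: 8.35
tcp_pos: [0.4978, -0.3728, 0.0646]
eef_rot: [3.141, -0.001, -3.141]
contact_force: [-0.6, -0.7, -1.8]
finger_gap: 0.0227
gripper_force: 35.0
```

```bash
python3 w.py .0985 pics/w5.png; python3 -c "
from h import *
w=cv2.imread('pics/w5.png');s=cams.get_image('side')[230:340,210:350,::-1]
cv2.imwrite('pics/b5.png',s)"
```

```text
[254. 239.] [242 228  25  23 451] [ 0.4973 -0.3727  0.0985] tool mm [0.5 0.1]
8.35 [ 0.49778611 -0.37278982  0.06461321] [ 3.14101982e+00 -9.08702032e-04 -3.14135369e+00]
```

Request:
step_arm(
  rotation=[
    [0,0,0],
    [0,0,0],
    [0,0,0],
    [0,0,0],
    [0,0,0],
    [0,0,0],
    [0,0,0],
    [0,0,0],
  ],
  translation=[
    [0,0,12],
    [0,0,25],
    [0,0,36],
    [0,0,44],
    [0,0,49],
    [0,0,52],
    [0,0,53],
    [0,0,53],
  ],
  fingers=[1,1,1,1,1,1,1,1],
)

```text
t: 9.25
tcp_pos: [0.4982, -0.3733, 0.0125]
eef_rot: [-3.141, 0.0, -3.141]
contact_force: [-0.3, 0.3, -1.6]
finger_gap: 0.0228
gripper_force: 35.0
```

Request:
step_arm(
  rotation=[
    [0,0,0],
    [0,0,0],
    [0,0,0],
    [0,0,0],
    [0,0,0],
    [0,0,0],
    [0,0,0],
    [0,0,0],
    [0,0,0],
    [0,0,0],
  ],
  translation=[
    [0,0,1],
    [0,0,1],
    [0,0,1],
    [0,0,1],
    [0,0,1],
    [0,0,1],
    [0,0,1],
    [0,0,-20],
    [0,0,-50],
    [0,0,-90],
  ],
  fingers=[1,0.6,0.3,0,-0.3,-0.5,-0.5,-0.5,-0.5,-1],
)

```text
t: 10.25
tcp_pos: [0.4974, -0.3727, 0.1022]
eef_rot: [3.141, -0.002, -3.141]
contact_force: [0.4, 0.5, 1.0]
finger_gap: 0.0752
gripper_force: 0.0
```

Request:
step_arm(
  rotation=[
    [0,0,0],
    [0,0,0],
    [0,0,0],
  ],
  translation=[
    [0,0,-40],
    [0,0,-70],
    [0,0,-70],
  ],
  fingers=[-1,-1,-1],
)

```text
t: 10.55
tcp_pos: [0.4996, -0.3746, 0.1765]
eef_rot: [-3.139, 0.005, -3.141]
contact_force: [0.1, -0.3, 0.1]
finger_gap: 0.0934
gripper_force: 0.0
```

```bash
cat > p.py <<'E'
from h import *
for n in("top","side"):
    im=cams.get_image(n);cv2.imwrite(f"pics/{n}_now.png",im[:,:,::-1]);hsv=cv2.cvtColor(im,cv2.COLOR_RGB2HSV)
    k,_,st,c=cv2.connectedComponentsWithStats(cv2.inRange(hsv,(22,120,110),(35,255,255)))
    for i in range(1,k):
        if st[i,4]>4: print(n,c[i].round(1),ray(n,*c[i],.038).round(3),ray(n,*c[i],.044).round(3))
E
python3 w.py .044 pics/w6.png; python3 p.py
```

```text
[255. 176.] [249 171  13  12 129] [ 0.4981 -0.3731  0.044 ] tool mm [1.5 1.4]
10.55 [ 0.49960529 -0.37455049  0.1765293 ] [-3.1385749   0.00527856 -3.1411364 ]
top [162.2  69.1] [0.847 0.253 0.038] [0.845 0.252 0.044]
top [267.8  76.6] [ 0.825 -0.08   0.038] [ 0.822 -0.08   0.044]
top [239.8 123.5] [0.669 0.005 0.038] [0.667 0.005 0.044]
top [207.5 193. ] [0.451 0.098 0.038] [0.45  0.097 0.044]
top [157.3 230.8] [0.338 0.241 0.038] [0.337 0.24  0.044]
top [314.1 253. ] [ 0.277 -0.217  0.038] [ 0.277 -0.216  0.044]
top [403.9 257.9] [ 0.265 -0.477  0.038] [ 0.265 -0.475  0.044]
side [343.9 128.6] [0.841 0.217 0.038] [0.838 0.209 0.044]
side [201.7 134.8] [0.336 0.241 0.038] [0.336 0.233 0.044]
side [238.  158.3] [0.45  0.097 0.038] [0.449 0.09  0.044]
side [183.8 238.9] [ 0.275 -0.218  0.038] [ 0.276 -0.223  0.044]
side [277.  279.7] [ 0.498 -0.371  0.038] [ 0.497 -0.374  0.044]
side [177.8 333.1] [ 0.263 -0.477  0.038] [ 0.264 -0.48   0.044]
```

The shut clamp now lies at (0.498,-0.373) in the wood tray. Next is the open clamp at (0.668,0.005). I'm turning the fingers so they close across its pivot.

Request:
step_arm(
  rotation=[
    [0,0,-6],
    [0,0,-12],
    [0,0,-18],
    [0,0,-24],
    [0,0,-30],
    [0,0,-36],
    [0,0,-42],
    [0,0,-48],
    [0,0,-54],
    [0,0,-54],
  ],
  translation=[
    [-17,38,0],
    [-34,76,0],
    [-51,113,0],
    [-68,151,0],
    [-85,189,0],
    [-102,227,0],
    [-119,265,0],
    [-136,302,0],
    [-155,345,0],
    [-170,378,0],
  ],
  fingers=[-1,-1,-1,-1,-1,-1,-1,-1,-1,-1],
)

```text
t: 11.7
tcp_pos: [0.668, 0.008, 0.1706]
eef_rot: [3.139, -0.001, -2.193]
contact_force: [-0.6, 0.3, 0.3]
finger_gap: 0.0942
gripper_force: 0.0
```

Request:
step_arm(
  rotation=[
    [0,0,0],
    [0,0,0],
    [0,0,0],
  ],
  translation=[
    [0,0,0],
    [0,0,0],
    [0,0,0],
  ],
  fingers=[-1,-1,-1],
)

```text
t: 12.0
tcp_pos: [0.6673, 0.0034, 0.1715]
eef_rot: [3.141, -0.001, -2.2]
contact_force: [-0.0, -1.1, 0.2]
finger_gap: 0.094
gripper_force: 0.0
```

```bash
python3 w.py .038 pics/w7.png
python3 - <<'E'
from h import *
w=cv2.imread("pics/w7.png");h=cv2.cvtColor(w,cv2.COLOR_BGR2HSV)
for n,m in(("blue",cv2.inRange(h,(100,130,60),(120,255,255))),("orange",cv2.inRange(h,(8,150,120),(18,255,255)))):
    k,_,st,c=cv2.connectedComponentsWithStats(m)
    for i in range(1,k):
        if st[i,4]>25: print(n,c[i].round(),st[i,4],st[i,:4],ray("wrist",*c[i],.012).round(3))
E
```

```text
[454. 135.] [448 129  14  13 143] [0.4495 0.0991 0.038 ] tool mm [ 50.9 232.4]
[250. 368.] [242 361  18  15 208] [0.8418 0.2358 0.038 ] tool mm [-290.6   -4.2]
12.0 [0.66731148 0.00337742 0.17148445] [ 3.14097502e+00 -1.38460926e-03 -2.20037013e+00]
blue [452.  90.] 745 [440  62  29  62] [0.416 0.062 0.012]
blue [489. 106.] 477 [472  93  33  27] [0.388 0.105 0.012]
blue [229. 126.] 194 [214 117  25  25] [ 0.657 -0.062  0.012]
blue [282. 131.] 360 [268 118  28  29] [ 0.608 -0.018  0.012]
blue [416. 146.] 240 [395 131  37  34] [0.482 0.096 0.012]
blue [434. 148.] 98 [428 142  14  13] [0.464 0.112 0.012]
blue [262. 158.] 79 [256 151  13  15] [ 0.647 -0.006  0.012]
blue [240. 203.] 51 [236 193  10  23] [0.706 0.026 0.012]
blue [236. 299.] 84 [229 292  14  12] [0.8   0.142 0.012]
blue [296. 360.] 185 [288 354  18  13] [0.791 0.289 0.012]
orange [408. 159.] 64 [400 151  18  16] [0.498 0.105 0.012]
orange [243. 208.] 41 [240 200   6  17] [0.707 0.034 0.012]
orange [264. 208.] 28 [262 200   6  17] [0.684 0.052 0.012]
orange [320. 372.] 101 [312 369  17   7] [0.774 0.333 0.012]
```

The handles at (229,126) and (282,131) and the jaw pads at (243,208) and (264,208) are symmetric about the tool x axis. The jaws are open, so I'm descending to hub height.

Request:
step_arm(
  rotation=[
    [0,0,0],
    [0,0,0],
    [0,0,0],
    [0,0,0],
    [0,0,0],
    [0,0,0],
    [0,0,0],
    [0,0,0],
  ],
  translation=[
    [-1,0,35],
    [-1,0,70],
    [-1,0,105],
    [-1,0,130],
    [-1,0,143],
    [-1,0,151],
    [-1,0,154],
    [-1,0,154],
  ],
  fingers=[-0.5,-0.5,-0.5,-0.5,-0.5,-0.5,-0.5,-0.5],
)

```text
t: 12.85
tcp_pos: [0.669, 0.0055, 0.019]
eef_rot: [-3.141, 0.001, -2.199]
contact_force: [-0.1, 0.8, 0.4]
finger_gap: 0.0706
gripper_force: 0.0
```

Request:
step_arm(
  rotation=[
    [0,0,0],
    [0,0,0],
    [0,0,0],
    [0,0,0],
    [0,0,0],
    [0,0,0],
    [0,0,0],
    [0,0,0],
  ],
  translation=[
    [0,0,0],
    [0,0,0],
    [0,0,0],
    [0,0,0],
    [0,0,0],
    [0,0,0],
    [0,0,0],
    [0,0,0],
  ],
  fingers=[0,0.4,0.7,0.7,0.7,0.7,0.7,0.7],
  grip_force=20,
)

```text
t: 13.65
tcp_pos: [0.6685, 0.0057, 0.0183]
eef_rot: [-3.142, -0.0, -2.199]
contact_force: [-0.6, 0.1, -0.2]
finger_gap: 0.0146
gripper_force: 0.0
```

```bash
python3 w.py .038 pics/w8.png
```

```text
[254. 231.] [244 221  20  22 367] [0.6685 0.0067 0.038 ] tool mm [-0.8  0.6]
13.65 [0.66854198 0.00569184 0.0182678 ] [-3.14156532e+00 -9.94955701e-05 -2.19857653e+00]
```

This hub doesn't stop the fingers at 18 mm either, so I'll use the lower grip that held before. With the pads centred on the pivot, 20 N acts on a lever of a few millimetres, well under the 0.4 N m hinge.

Request:
step_arm(
  rotation=[
    [0,0,0],
    [0,0,0],
    [0,0,0],
    [0,0,0],
    [0,0,0],
    [0,0,0],
    [0,0,0],
    [0,0,0],
    [0,0,0],
    [0,0,0],
  ],
  translation=[
    [0,0,0],
    [0,0,0],
    [0,0,0],
    [0,0,0],
    [0,0,0],
    [0,0,0],
    [0,0,4],
    [0,0,8],
    [0,0,11],
    [0,0,13],
  ],
  fingers=[-0.2,-0.2,-0.2,-0.2,-0.2,-0.2,-0.2,-0.2,-0.2,-0.2],
)

```text
t: 14.7
tcp_pos: [0.6684, 0.0057, 0.0048]
eef_rot: [3.141, -0.0, -2.199]
contact_force: [0.6, 0.3, 0.2]
finger_gap: 0.0568
gripper_force: 0.0
```

Request:
step_arm(
  rotation=[
    [0,0,0],
    [0,0,0],
    [0,0,0],
    [0,0,0],
    [0,0,0],
    [0,0,0],
    [0,0,0],
    [0,0,0],
  ],
  translation=[
    [0,0,0],
    [0,0,0],
    [0,0,0],
    [0,0,0],
    [0,0,0],
    [0,0,0],
    [0,0,0],
    [0,0,0],
  ],
  fingers=[0.2,0.4,0.6,0.6,0.6,0.6,0.6,0.6],
  grip_force=20,
)

```text
t: 15.5
tcp_pos: [0.6687, 0.0057, 0.0054]
eef_rot: [-3.141, 0.0, -2.199]
contact_force: [0.3, -0.4, 2.7]
finger_gap: 0.023
gripper_force: 20.0
```

Request:
step_arm(
  rotation=[
    [0,0,0],
    [0,0,0],
    [0,0,0],
    [0,0,0],
    [0,0,0],
    [0,0,0],
    [0,0,0],
    [0,0,0],
  ],
  translation=[
    [0,0,0],
    [0,0,-3],
    [0,0,-10],
    [0,0,-25],
    [0,0,-45],
    [0,0,-60],
    [0,0,-60],
    [0,0,-60],
  ],
  fingers=[1,1,1,1,1,1,1,1],
)

```text
t: 16.3
tcp_pos: [0.6686, 0.0058, 0.0655]
eef_rot: [-3.141, 0.0, -2.198]
contact_force: [0.0, 0.6, -2.5]
finger_gap: 0.0231
gripper_force: 20.0
```

```bash
python3 w.py .098 pics/w9.png
python3 - <<'E'
from h import *
w=cv2.imread("pics/w9.png");h=cv2.cvtColor(w,cv2.COLOR_BGR2HSV)
k,_,st,c=cv2.connectedComponentsWithStats(cv2.inRange(h,(100,130,60),(120,255,255)))
for i in range(1,k):
    if st[i,4]>60: print(c[i].round(),st[i,4],ray("wrist",*c[i],.072).round(3))
E
```

```text
[254. 239.] [242 228  25  23 450] [0.6683 0.0069 0.098 ] tool mm [-0.7  0.9]
16.3 [0.66858582 0.00582239 0.06548418] [-3.14126446e+00  3.56275797e-04 -2.19847536e+00]
[303. 148.] 1441 [ 0.608 -0.019  0.072]
[186. 143.] 225 [ 0.67  -0.068  0.072]
[480. 159.] 528 [0.513 0.059 0.072]
[212. 163.] 145 [ 0.665 -0.047  0.072]
[504. 163.] 179 [0.501 0.072 0.072]
[237. 192.] 223 [ 0.663 -0.02   0.072]
[239. 255.] 65 [0.692 0.02  0.072]
[269. 255.] 62 [0.674 0.035 0.072]
[230. 358.] 161 [0.757 0.095 0.072]
```

Request:
step_arm(
  rotation=[
    [0,0,0],
    [0,0,0],
    [0,0,0],
    [0,0,0],
    [0,0,0],
    [0,0,0],
    [0,0,0],
    [0,0,0],
    [0,0,0],
    [0,0,0],
  ],
  translation=[
    [-16,20,0],
    [-44,54,0],
    [-76,94,0],
    [-108,133,0],
    [-140,173,0],
    [-172,212,0],
    [-200,247,0],
    [-222,274,0],
    [-234,289,0],
    [-238,294,0],
  ],
  fingers=[1,1,1,1,1,1,1,1,1,1],
)

```text
t: 17.35
tcp_pos: [0.5692, 0.3726, 0.0643]
eef_rot: [3.141, -0.001, -2.196]
contact_force: [-0.2, -0.8, -2.1]
finger_gap: 0.0233
gripper_force: 20.0
```

Request:
step_arm(
  rotation=[
    [0,0,0],
    [0,0,0],
  ],
  translation=[
    [0,0,0],
    [0,0,0],
  ],
  fingers=[1,1],
)

```text
t: 17.55
tcp_pos: [0.5714, 0.3687, 0.0651]
eef_rot: [-3.141, -0.001, -2.201]
contact_force: [-0.9, 0.8, -1.3]
finger_gap: 0.023
gripper_force: 20.0
```

```bash
python3 w.py .098 pics/w10.png
```

```text
17.55 [0.57139055 0.36868763 0.06513038] [-3.14072138e+00 -8.01687050e-04 -2.20088504e+00]
```

Request:
step_arm(
  rotation=[
    [0,0,0],
    [0,0,0],
    [0,0,0],
    [0,0,0],
    [0,0,0],
    [0,0,0],
    [0,0,0],
    [0,0,0],
    [0,0,0],
    [0,0,0],
  ],
  translation=[
    [0,0,5],
    [0,0,15],
    [0,0,25],
    [0,0,34],
    [0,0,42],
    [0,0,48],
    [0,0,51],
    [0,0,53],
    [0,0,54],
    [0,0,54],
  ],
  fingers=[1,1,1,1,1,1,1,1,1,1],
)

```text
t: 18.6
tcp_pos: [0.5705, 0.3711, 0.0115]
eef_rot: [-3.141, 0.0, -2.198]
contact_force: [-0.7, 0.1, -1.1]
finger_gap: 0.0228
gripper_force: 20.0
```

Request:
step_arm(
  rotation=[
    [0,0,0],
    [0,0,0],
    [0,0,0],
    [0,0,0],
    [0,0,0],
    [0,0,0],
    [0,0,0],
    [0,0,0],
    [0,0,0],
    [0,0,0],
  ],
  translation=[
    [0,0,0],
    [0,0,0],
    [0,0,0],
    [0,0,0],
    [0,0,0],
    [0,0,0],
    [0,0,-10],
    [0,0,-30],
    [0,0,-70],
    [0,0,-110],
  ],
  fingers=[0.6,0.3,0,-0.2,-0.2,-0.2,-0.2,-0.2,-0.2,-0.5],
)

```text
t: 19.6
tcp_pos: [0.5701, 0.3707, 0.1229]
eef_rot: [3.142, -0.001, -2.199]
contact_force: [0.5, 0.6, -0.2]
finger_gap: 0.0615
gripper_force: 0.0
```

Request:
step_arm(
  rotation=[
    [0,0,0],
    [0,0,0],
    [0,0,0],
    [0,0,0],
    [0,0,0],
    [0,0,0],
    [0,0,0],
    [0,0,0],
  ],
  translation=[
    [0,0,-30],
    [20,-30,-70],
    [50,-70,-80],
    [80,-110,-80],
    [110,-150,-80],
    [130,-170,-80],
    [130,-170,-80],
    [130,-170,-80],
  ],
  fingers=[-0.5,-1,-1,-1,-1,-1,-1,-1],
)

```text
t: 20.4
tcp_pos: [0.6317, 0.1656, 0.202]
eef_rot: [-3.141, 0.001, -2.2]
contact_force: [0.7, 1.3, -1.2]
finger_gap: 0.0944
gripper_force: 0.0
```

```bash
python3 p.py
python3 - <<'E'
import cv2,numpy as np
t=cv2.imread("pics/top_now.png");s=cv2.imread("pics/side_now.png")
cv2.imwrite("pics/fin.png",np.vstack([np.hstack([cv2.resize(t[100:210,65:185],(390,290)),cv2.resize(t[130:230,310:420],(390,290))]),np.hstack([cv2.resize(s[80:150,215:310],(390,290)),cv2.resize(s[235:335,215:345],(390,290))])]))
E
```

```text
top [267.8  76.6] [ 0.825 -0.08   0.038] [ 0.822 -0.08   0.044]
top [117.7 153. ] [0.572 0.374 0.038] [0.571 0.372 0.044]
top [365.6 178.2] [ 0.5   -0.375  0.038] [ 0.499 -0.373  0.044]
top [207.3 193. ] [0.451 0.098 0.038] [0.45  0.098 0.044]
top [314.1 253.1] [ 0.277 -0.217  0.038] [ 0.276 -0.216  0.044]
top [403.9 257.9] [ 0.265 -0.477  0.038] [ 0.265 -0.475  0.044]
side [262.6 109.1] [0.571 0.379 0.038] [0.57  0.369 0.044]
side [342.9 128.7] [0.838 0.217 0.038] [0.834 0.209 0.044]
side [201.7 134.8] [0.336 0.241 0.038] [0.336 0.233 0.044]
side [238.  158.3] [0.45  0.097 0.038] [0.449 0.09  0.044]
side [183.7 239. ] [ 0.275 -0.218  0.038] [ 0.275 -0.223  0.044]
side [277.  279.7] [ 0.498 -0.371  0.038] [ 0.497 -0.374  0.044]
side [177.8 333.1] [ 0.263 -0.477  0.038] [ 0.264 -0.48   0.044]
```

View pics/fin.png

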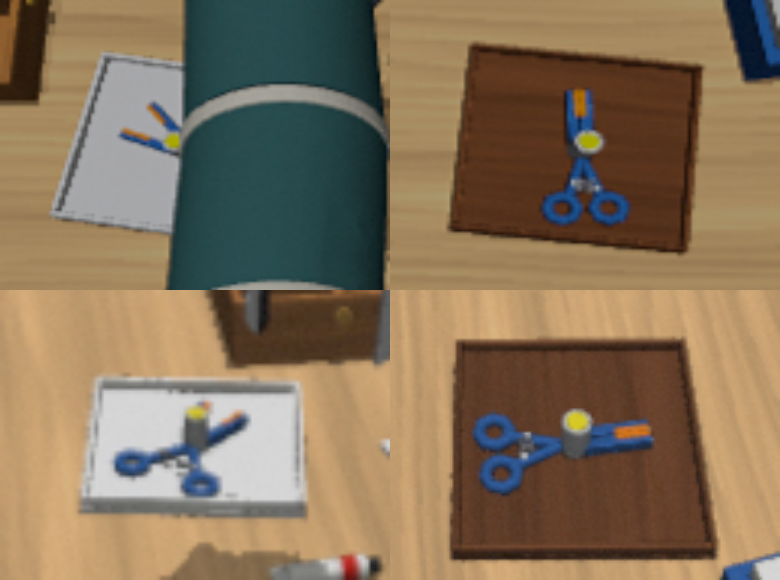

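Both clamps lie flat in their trays. The open one is in the white tray with its hub at top (118,153), and the shut one is in the wood tray at (366,178). Jaw states are unchanged and the arm is clear.

```bash
python3 -c "
from cell import ticket
print(ticket.job_done())"
```

```text
the job is handed in; nothing more can be done
None
```

The job is handed in: the shut clamp lies flat in the middle of the wood tray, still shut, and the open clamp flat in the middle of the white tray, still open; the fingers passed through the hubs at the suggested grip height, so I gripped both clamps lower, across the pivot.

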